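# Return a flask through the sprung flap

### The arm

A 6-joint arm with a two-finger parallel gripper is mounted at the origin on the work surface. World frame = base frame: x ahead of the robot, y to its left, z up, the work surface at z = 0. Lengths are in mm, angles in rad, forces in N, time in s.
With the tool pointing down it reaches from about 300 to 1000 mm from the base axis. Payload 5.1 kg.
Tool frame: the origin (TCP) lies at the centre of the arm's flange, where the gripper is bolted on; the fingertips stand 190 mm ahead of it and the grasp point (between the pads) lies robot.hold_point_z ahead of it (robot.hold_point_z is the distance from the TCP to the grasp point, in mm); x points along the fingers, z is the direction in which the jaws open and shut, and the axes are right-handed (so a half turn about x gives the same grasp; the last joint's range is limited). The gripper opens to 95 mm and grips with 3 to 60 N. Pads are 20 mm wide; open, the fingers measure 119 mm over their backs; the gripper's body (75 mm by 180 mm) begins 59 mm behind the grasp point.
Start: joints at [-1.216, 0.124, 1.65, -0, 1.367, -0.083], TCP at [275.534, -588.7, 404.756] pointing down, gripper open.
Joint ranges: [-2.61, 2.61], [-1.02, 2.33], [0.03, 2.71], [-1.35, 4.49], [0.32, 2.68], [-2.91, 2.91]. Speed limits (rad/s): [2.57, 2.57, 3.14, 3.14, 3.14, 3.14].

### API

Orientations are given as a rotation vector (axis times angle).
In Python, from rig import robot gives the robot as it stands.
- The arm moves only by the tool arm_command, never from a script. Its argument "rows" is a list of rows, each an object of numbers: "rx", "ry", "rz": the turn, a rotation vector about the tool's x, y, z in degrees; "dx", "dy", "dz": the shift along the tool's x, y, z in units of 30 mm (1.0 is 30 mm); "fingers": the gripper command: -1 is shut, 1 is fully open, values between are in proportion. A call has 1 to 8 rows; each row shifts and turns the commanded pose from where the row before left it, along the tool's axes as they then stand; what a row does not reach is not made up. A row lasts 1/12 s, in which the tool goes at most 41.7 mm and 7.16 degrees, less where a joint would pass 70% of its speed; a pose out of reach is approached as far as the arm can. A call is refused whole if a number of a shift passes 1 or a number of a turn 7.16, either way. A call with a gripper value outside its range is refused whole. The fingers move at their own pace and stop on an object; "squeeze" is the grip in N (left out, the last holds). Time passes only in rows, so rows that do not move let the fingers close. It gives the time, the measured TCP pose, the force and the opening at its end, in the units of the state.
- robot.read_state(): the state, without advancing time (a new reading comes with each control period).
- robot.snapshot(name): name is "scene" or "top" or "wrist"; returns a dict with "pixels" (420x560x3 uint8, blue, green, red), "fx", "fy", "cx", "cy" (pixels), "position" and "attitude" of the camera in the world. Camera axes: x right, y down, z forward; pixel columns grow to the right and rows downward; lengths in mm; the calibration is good to about 2 mm. The wrist camera is an equidistant fisheye: a pixel r from the principal point sees the ray r / f radians off the axis. A picture is of the moment at which its call begins. There is no depth.
- robot.close_job(): hands the job in, once; it reports no verdict.
The state is a dict: "time": time; "joints": joint angles; "qd": joint speeds; "tau": joint torques, N m; "tool_pos": TCP position; "ee_rot": TCP orientation; "ft_force": force on the tool from outside, world axes, zero at the start; "ft_torque": the same for the moment, N m; "gripper_width": finger opening in mm.
Only numpy, scipy, OpenCV 4.12 (cv2) and the standard library are available. Lean on these libraries where they do the work, as an engineer would, in place of code of your own. Each camera call takes 0.05 s, during which the arm holds its last target.

### The job

Put the short steel flask into the returns box on the packing counter: push the box's sprung flap down with the foot of the upright flask and keep hold of it until it is well over half way in, then let go and withdraw so that the flask drops inside and the flap springs shut. Leave the tall flask standing where it is.

Things in the scene. Friction and masses are not known exactly. Their poses are not given: they have to be found in the camera images.
- short_flask_center (a point): The short flask: an upright steel cylinder with a black lid of the same width, 48 mm diameter, 100 mm high overall, about 0.3 kg, standing on the counter. The point is its centre, half-way up (50 mm above its foot); z is its long axis, up.
- tall_flask_center (a point): The tall flask, to be left alone: same steel, black lid and 48 mm diameter but 160 mm high, standing on the counter at least 100 mm away from the short one. The point is its centre, 80 mm above its foot.
- slot (a point): Centre of the opening in the top of the fixed grey returns box, at its top face, 200 mm above the counter. Opening 80 mm (x) by 130 mm (y), filled by a white flap with black edges, 1.5 mm below the top face; top 6 mm thick, box 210 (x) by 200 mm (y). Hollow below, 200 x 190 mm, floor 195 mm down. z up; x from the hinge to the flap's free edge, y along the hinge. The box may stand turned.
- flap (a joint): Angle of the flap (78 mm long, 3 mm thick), rad: 0 shut (level), growing as it swings down about its hinge on the opening's -x edge, to at most 1.55 (hanging down). A spring shuts it: about 0.8 N on its free edge starts it, 1.5 N holds it down. The flask fits past it at the middle of the opening (flap at about 1.3 once its foot is 60 mm down) and, let go, falls to the floor.

How it is judged:
By the outcome, as a careful person would: the job done as asked, in the order asked, and still so for the second after the job is handed in, with the robot touching nothing.
It also fails if it takes over 48 s, if anything falls off the work surface, if the arm or the gripper's body presses on something with over 40 N, if the wrist force passes 120 N, or if a joint passes its speed limit or range.

## Working session

There is one attempt and no reset: what is moved stays moved. The work goes in short steps, Python scripts to look and compute and a tool call to move; the robot and the scene stay as the last step left them, time stands still between calls to the robot, and variables do not carry over. Pictures are saved under pics/ and viewed, and the job is handed in when it is done.

Besides the shell and the picture viewer there is one more tool, called after "Request:" by a JSON object that holds its "op" and its "data". arm_command: Moves the arm, as the interface text tells. Its arguments: {"type":"object","properties":{"rows":{"type":"array"},"squeeze":{"type":"number"}},"required":["rows"]}

```bash
ls; mkdir -p pics; python3 - <<'E'
from rig import robot
import cv2,pickle
s=robot.read_state();print(s);print(robot.hold_point_z)
d={}
for n in ["scene","top","wrist"]:
    r=robot.snapshot(n);d[n]=r;cv2.imwrite(f"pics/{n}0.png",r["pixels"]);print(n,{k:v for k,v in r.items() if k!="pixels"})
pickle.dump(d,open("s0.pkl","wb"))
E
```

```text
pics
{'time': 0.0, 'joints': array([-1.21562670e+00,  1.24479746e-01,  1.65166204e+00, -4.20061243e-06,
        1.36744865e+00, -8.26382343e-02]), 'qd': array([0.00076664, 0.00024887, 0.00194117, 0.00082968, 0.00136378,
       0.00011287]), 'tau': array([ 9.57042321e-04, -4.17597163e+01, -3.59933603e+01,  7.75551028e-02,
        4.89622203e-02, -1.56724059e-04]), 'tool_pos': array([ 275.43559039, -588.48522043,  403.51012527]), 'ee_rot': array([ 0.88214835,  1.38670788, -0.8801709 ]), 'ft_force': array([-1.09573745, -0.43068127,  0.36337433]), 'ft_torque': array([0.01476759, 0.0249377 , 0.00877243]), 'gripper_width': 95.34937667076272}
171.3
scene {'fx': 440.8287186663509, 'fy': 440.8287186663509, 'cx': 272.7947336162761, 'cy': 214.94090080071624, 'position': array([ 856.21408393, -541.73284227,  735.42428859]), 'attitude': array([-2.20482767, -0.57914894,  0.26492788])}
top {'fx': 522.8788061858683, 'fy': 522.8788061858683, 'cx': 286.43577224397814, 'cy': 217.17744556594567, 'position': array([ 397.91471835,   63.41254049, 1061.71994248]), 'attitude': array([-2.14316899,  2.17259999, -0.17851784])}
wrist {'fx': 325.19226210127806, 'fy': 325.19226210127806, 'cx': 281.6695374737519, 'cy': 208.2492115892483, 'position': array([ 344.48409456, -556.45077638,  384.30241152]), 'attitude': array([ 2.44978028, -1.55755598, -0.21579144])}
```

View pics/scene0.png

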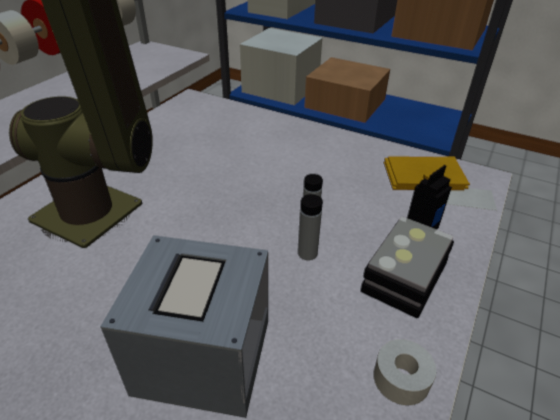

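View pics/top0.png

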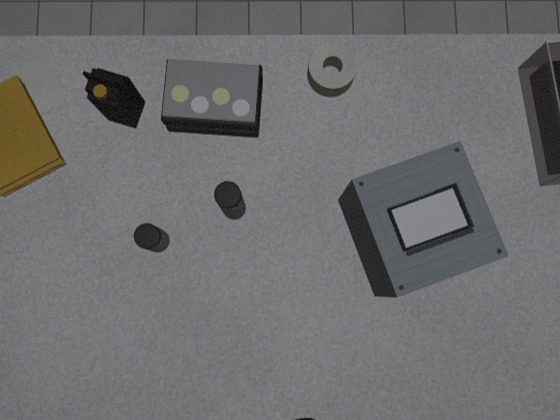

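View pics/wrist0.png

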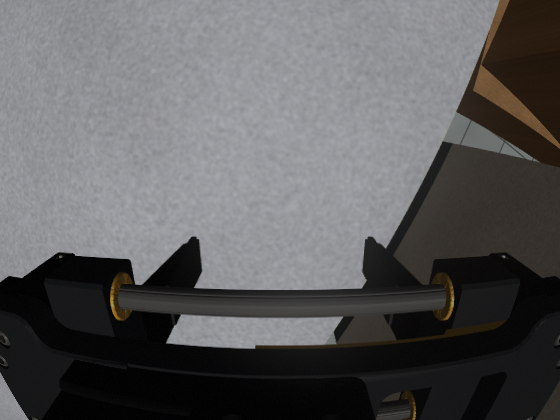

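The top view shows the two lids at about (228,195) and (148,236), and the box at right with its white flap centred near (430,218). In the scene view the flask in front, lid at (311,203), looks like the tall one. I'll zoom in and measure.

```bash
cat > h.py <<'E'
import numpy as np,cv2,pickle
from scipy.spatial.transform import Rotation as R
def ray(c,uv):
    v=np.array([(uv[0]-c["cx"])/c["fx"],(uv[1]-c["cy"])/c["fy"],1.]);return R.from_rotvec(c["attitude"]).apply(v)
def onz(c,uv,z):
    d=ray(c,uv);p=np.asarray(c["position"]);return p+d*(z-p[2])/d[2]
def proj(c,P):
    q=R.from_rotvec(c["attitude"]).inv().apply(np.asarray(P)-c["position"]);return np.array([c["fx"]*q[0]/q[2]+c["cx"],c["fy"]*q[1]/q[2]+c["cy"]])
E
python3 - <<'E'
from h import *
d=pickle.load(open("s0.pkl","rb"))
t=d["top"];s=d["scene"]
g=cv2.cvtColor(t["pixels"],cv2.COLOR_BGR2GRAY)
# lids
for (x,y,w,h,) in [(205,170,60,60),(125,215,60,45)]:
    roi=g[y:y+h,x:x+w];m=(roi<45).astype(np.uint8)
    cs,_=cv2.findContours(m,0,2);c=max(cs,key=cv2.contourArea);e=cv2.fitEllipse(c);print("lid top",e[0][0]+x,e[0][1]+y,e[1],cv2.boundingRect(c))
    uv=(e[0][0]+x,e[0][1]+y)
    for z in(100,160):
        P=onz(t,uv,z);print(z,P,"scene px",proj(s,P))
gs=cv2.cvtColor(s["pixels"],cv2.COLOR_BGR2GRAY)
cv2.imwrite("pics/z1.png",cv2.resize(t["pixels"][130:310,330:520],None,fx=3.2,fy=3.2,interpolation=cv2.INTER_CUBIC)*1)
cv2.imwrite("pics/z2.png",np.hstack([cv2.resize(s["pixels"][230:360,100:280],(500,360),interpolation=cv2.INTER_CUBIC),cv2.resize(s["pixels"][165:270,280:340],(206,360),interpolation=cv2.INTER_CUBIC)]))
# flap white
for n,c,(x0,y0,w,h) in (("top",t,(375,170,110,90)),("scene",s,(140,240,100,90))):
    gg=cv2.cvtColor(c["pixels"],cv2.COLOR_BGR2GRAY)[y0:y0+h,x0:x0+w]
    print(n,np.percentile(gg,[5,50,95]))
    for nm,m in(("white",gg>(np.percentile(gg,50)+np.percentile(gg,97))/2),("black",gg<50)):
        cs,_=cv2.findContours(m.astype(np.uint8),0,2);k=max(cs,key=cv2.contourArea)
        W=np.array([onz(c,(p[0][0]+x0,p[0][1]+y0),198.5)[:2] for p in k],np.float32)
        r=cv2.minAreaRect(W);print(nm,r,cv2.boxPoints(r).round(1).tolist())
E
```

```text
lid top 227.55454063415527 195.30892372131348 (25.19366455078125, 27.730998992919922) (10, 12, 27, 30)
100 [578.23017971 149.67532182 100.        ] scene px [314.90858921 221.80229151]
160 [566.98061816 144.29354003 160.        ] scene px [310.88548699 200.13077683]
lid top 147.7100830078125 236.32230949401855 (24.374929428100586, 27.268165588378906) (9, 9, 28, 27)
100 [503.2318733 296.0509382 100.       ] scene px [312.58586022 178.88646633]
160 [496.66132295 281.53704154 160.        ] scene px [309.06461355 160.58042561]
top [ 39.  94. 137.]
white ((518.1200561523438, -196.82003784179688), (66.01398468017578, 111.04609680175781), 18.997764587402344) [[468.79998779296875, -155.10000610351562], [505.0, -260.1000061035156], [567.4000244140625, -238.60000610351562], [531.2999877929688, -133.60000610351562]]
black ((515.6633911132812, -198.85592651367188), (85.66627502441406, 128.35427856445312), 19.566566467285156) [[453.79998779296875, -152.6999969482422], [496.79998779296875, -273.70001220703125], [577.5, -245.0], [534.5, -124.0]]
scene [ 31. 104. 150.]
white ((515.1951293945312, -196.02989196777344), (65.55348205566406, 109.85755920410156), 19.13471794128418) [[466.20001220703125, -154.89999389648438], [502.20001220703125, -258.70001220703125], [564.2000122070312, -237.1999969482422], [528.2000122070312, -133.39999389648438]]
black ((511.6269836425781, -197.2835235595703), (86.69369506835938, 126.452392578125), 18.9859676361084) [[450.1000061035156, -151.60000610351562], [491.20001220703125, -271.20001220703125], [573.2000122070312, -243.0], [532.0, -123.4000015258789]]
```

View pics/z1.png

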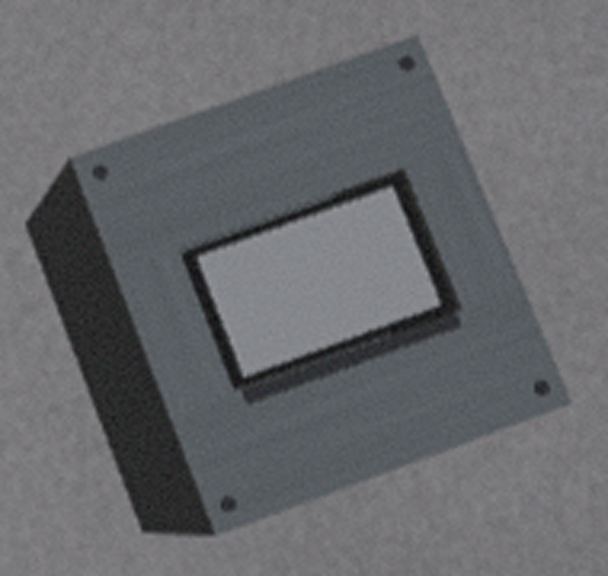

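View pics/z2.png

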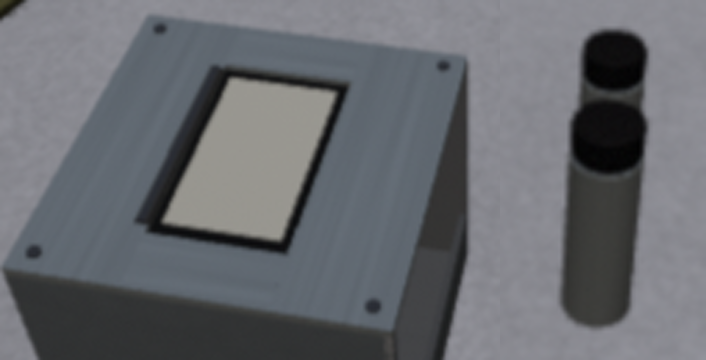

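```bash
cat >> h.py <<'E'
def plan(tgt,jaw_deg):
    from rig import robot
    s=robot.read_state();M=R.from_rotvec(s["ee_rot"]).as_matrix()
    print("t",s["time"],"pos",s["tool_pos"].round(1),"axes x",M[:,0].round(3),"y",M[:,1].round(3),"z",M[:,2].round(3),"w",s["gripper_width"],"F",s["ft_force"].round(1),"q",s["joints"].round(3))
    d=M.T@(np.asarray(tgt)-s["tool_pos"]);print("shift units now",(d/30).round(2))
    # level + yaw target
    for a in (jaw_deg,jaw_deg+180):
        z=np.array([np.cos(np.radians(a)),np.sin(np.radians(a)),0]);x=np.array([0,0,-1.]);T=np.c_[x,np.cross(z,x),z]
        rv=R.from_matrix(M.T@T).as_rotvec(degrees=True);print("turn for jaw",a,rv.round(2),"shift after turn",(T.T@(np.asarray(tgt)-s["tool_pos"])/30).round(2))
E
python3 - <<'E'
from h import *
print(plan((503,296,460),109))
d=pickle.load(open("s0.pkl","rb"));t=d["top"];s=d["scene"]
for c,px in((t,[(460,142),(352,180),(397,297),(507,256)]),(s,[(155,239),(268,249),(236,340),(111,325)])):
    P=np.array([onz(c,p,200)[:2] for p in px]);print(P.round(0).tolist(),P.mean(0))
E
```

```text
t 0.15 pos [ 275.5 -588.5  403.8] axes x [-0.001  0.002 -1.   ] y [0.906 0.424 0.   ] z [ 0.424 -0.906 -0.002] w 95.08753438365447 F [0.6 0.7 1.3] q [-1.216  0.124  1.651 -0.     1.368 -0.083]
shift units now [ -1.83  19.37 -23.49]
turn for jaw 109 [-1.7392e+02  0.0000e+00 -1.4000e-01] shift after turn [ -1.87 -16.77  25.41]
turn for jaw 289 [ 6.08 -0.09 -0.  ] shift after turn [ -1.87  16.77 -25.41]
None
[[648.0, -257.0], [583.0, -69.0], [387.0, -136.0], [452.0, -323.0]] [ 517.55031644 -196.11687843]
[[395.0, -142.0], [582.0, -65.0], [634.0, -247.0], [462.0, -315.0]] [ 518.0900312  -192.46217752]
```

Request:
{"op": "arm_command", "data": {"rows": [{"rx": 6.1,"dx": -1},{"dx": -1},{"dy": 0.6,"dz": -1},{"dy": 0.6,"dz": -1},{"dy": 0.6,"dz": -1},{"dy": 0.6,"dz": -1},{"dy": 0.6,"dz": -1},{"dy": 0.6,"dz": -1}]}}

```text
$.rows[0]: bad value
```

Request:
{"op": "arm_command", "data": {"rows": [{"dy": 0.6,"dz": -1},{"dy": 0.6,"dz": -1},{"dy": 0.6,"dz": -1},{"dy": 0.6,"dz": -1},{"dy": 0.6,"dz": -1},{"dy": 0.6,"dz": -1},{"dy": 0.6,"dz": -1},{"dy": 0.6,"dz": -1}]}}

```text
$.rows[0]: bad value
```

Request:
{"op": "arm_command", "data": {"rows": [{"dy": 0.7,"dz": -1},{"dy": 0.7,"dz": -1},{"dy": 0.7,"dz": -1},{"dy": 0.7,"dz": -1},{"dy": 0.7,"dz": -1},{"dy": 0.7,"dz": -1},{"dy": 0.7,"dz": -1},{"dy": 0.7,"dz": -1}]}}

```text
$.rows[0]: bad value
```

```bash
python3 - <<'E'
from h import *
plan((503,296,460),289)
E
```

```text
t 0.15 pos [ 275.5 -588.5  403.8] axes x [-0.001  0.002 -1.   ] y [0.906 0.424 0.   ] z [ 0.424 -0.906 -0.002] w 95.08753438365447 F [0.6 0.7 1.3] q [-1.216  0.124  1.651 -0.     1.368 -0.083]
shift units now [ -1.83  19.37 -23.49]
turn for jaw 289 [ 6.08 -0.09 -0.  ] shift after turn [ -1.87  16.77 -25.41]
turn for jaw 469 [-1.7392e+02  0.0000e+00 -1.4000e-01] shift after turn [ -1.87 -16.77  25.41]
```

Request:
{"op": "arm_command", "data": {"rows": [{"rx": 6.1,"ry": 0,"rz": 0,"dx": -1,"dy": 0,"dz": 0,"fingers": 1},{"rx": 0,"ry": 0,"rz": 0,"dx": -1,"dy": 0,"dz": 0,"fingers": 1}], "squeeze": 25}}

```text
time: 0.32
tool_pos: [275.4, -588.3, 461.7]
ee_rot: [0.968, 1.353, -0.962]
ft_force: [0.7, -1.0, 1.2]
gripper_width: 95.1
```

Request:
{"op": "arm_command", "data": {"rows": [{"rx": 0,"ry": 0,"rz": 0,"dx": 0,"dy": 0.6,"dz": -1,"fingers": 1},{"rx": 0,"ry": 0,"rz": 0,"dx": 0,"dy": 0.6,"dz": -1,"fingers": 1},{"rx": 0,"ry": 0,"rz": 0,"dx": 0,"dy": 0.6,"dz": -1,"fingers": 1},{"rx": 0,"ry": 0,"rz": 0,"dx": 0,"dy": 0.6,"dz": -1,"fingers": 1},{"rx": 0,"ry": 0,"rz": 0,"dx": 0,"dy": 0.6,"dz": -1,"fingers": 1},{"rx": 0,"ry": 0,"rz": 0,"dx": 0,"dy": 0.6,"dz": -1,"fingers": 1},{"rx": 0,"ry": 0,"rz": 0,"dx": 0,"dy": 0.6,"dz": -1,"fingers": 1},{"rx": 0,"ry": 0,"rz": 0,"dx": 0,"dy": 0.6,"dz": -1,"fingers": 1}]}}

```text
time: 0.98
tool_pos: [333.5, -313.2, 464.3]
ee_rot: [0.962, 1.348, -0.962]
ft_force: [-0.4, 0.2, 0.0]
gripper_width: 95.2
```

Request:
{"op": "arm_command", "data": {"rows": [{"rx": 0,"ry": 0,"rz": 0,"dx": 0,"dy": 0.6,"dz": -1,"fingers": 1},{"rx": 0,"ry": 0,"rz": 0,"dx": 0,"dy": 0.6,"dz": -1,"fingers": 1},{"rx": 0,"ry": 0,"rz": 0,"dx": 0,"dy": 0.6,"dz": -1,"fingers": 1},{"rx": 0,"ry": 0,"rz": 0,"dx": 0,"dy": 0.6,"dz": -1,"fingers": 1},{"rx": 0,"ry": 0,"rz": 0,"dx": 0,"dy": 0.6,"dz": -1,"fingers": 1},{"rx": 0,"ry": 0,"rz": 0,"dx": 0,"dy": 0.6,"dz": -1,"fingers": 1},{"rx": 0,"ry": 0,"rz": 0,"dx": 0,"dy": 0.6,"dz": -1,"fingers": 1},{"rx": 0,"ry": 0,"rz": 0,"dx": 0,"dy": 0.6,"dz": -1,"fingers": 1}]}}

```text
time: 1.65
tool_pos: [391.4, -39.4, 464.6]
ee_rot: [0.962, 1.347, -0.962]
ft_force: [0.5, -0.7, -0.1]
gripper_width: 95.5
```

```bash
python3 - <<'E'
from h import *
plan((503,296,460),289)
E
```

```text
t 1.65 pos [391.4 -39.4 464.6] axes x [ 0. -0. -1.] y [0.946 0.325 0.   ] z [ 0.325 -0.946  0.   ] w 95.5086133435818 F [ 0.5 -0.7 -0.1] q [-0.237 -0.515  2.099 -0.     1.558  1.003]
shift units now [ 0.16  7.15 -9.36]
turn for jaw 289 [-0.04  0.02 -0.02] shift after turn [ 0.15  7.16 -9.36]
turn for jaw 469 [ 1.7996e+02 -4.0000e-02 -2.0000e-02] shift after turn [ 0.15 -7.16  9.36]
```

Request:
{"op": "arm_command", "data": {"rows": [{"rx": 0,"ry": 0,"rz": 0,"dx": 0,"dy": 0.76,"dz": -1,"fingers": 1},{"rx": 0,"ry": 0,"rz": 0,"dx": 0,"dy": 0.76,"dz": -1,"fingers": 1},{"rx": 0,"ry": 0,"rz": 0,"dx": 0,"dy": 0.76,"dz": -1,"fingers": 1},{"rx": 0,"ry": 0,"rz": 0,"dx": 0,"dy": 0.76,"dz": -1,"fingers": 1},{"rx": 0,"ry": 0,"rz": 0,"dx": 0,"dy": 0.76,"dz": -1,"fingers": 1},{"rx": 0,"ry": 0,"rz": 0,"dx": 0,"dy": 0.76,"dz": -1,"fingers": 1},{"rx": 0,"ry": 0,"rz": 0,"dx": 0,"dy": 0.76,"dz": -1,"fingers": 1},{"rx": 0,"ry": 0,"rz": 0,"dx": 0,"dy": 0.76,"dz": -1,"fingers": 1}]}}

```text
time: 2.32
tool_pos: [486.1, 247.3, 464.4]
ee_rot: [0.961, 1.348, -0.962]
ft_force: [0.9, -0.3, 0.1]
gripper_width: 95.4
```

Request:
{"op": "arm_command", "data": {"rows": [{"rx": 0,"ry": 0,"rz": 0,"dx": 0,"dy": 0.8,"dz": -0.8,"fingers": 1},{"rx": 0,"ry": 0,"rz": 0,"dx": 0,"dy": 0.2,"dz": -0.3,"fingers": 1},{"rx": 0,"ry": 0,"rz": 0,"dx": 0,"dy": 0,"dz": 0,"fingers": 1},{"rx": 0,"ry": 0,"rz": 0,"dx": 0,"dy": 0,"dz": 0,"fingers": 1}]}}

```text
time: 2.65
tool_pos: [503.6, 286.1, 464.1]
ee_rot: [0.96, 1.349, -0.963]
ft_force: [-0.0, -0.4, -0.1]
gripper_width: 95.0
```

```bash
python3 - <<'E'
from h import *
from rig import robot
plan((503,296,250),289)
r=robot.snapshot("wrist");cv2.imwrite("pics/wrist1.png",r["pixels"])
pickle.dump(r,open("w1.pkl","wb"))
# predicted fisheye pixels of short/tall lid centres
for P in((503,296,100),(503,296,0),(567,144,160),(567,144,0)):
    q=R.from_rotvec(r["attitude"]).inv().apply(np.array(P)-r["position"]);th=np.arctan2(np.hypot(*q[:2]),q[2]);u=q[:2]/np.hypot(*q[:2])*th*r["fx"];print(P,u+[r["cx"],r["cy"]])
E
```

```text
t 2.65 pos [503.6 286.1 464.1] axes x [-0.001 -0.001 -1.   ] y [ 0.945  0.326 -0.002] z [ 0.326 -0.945  0.001] w 95.00151413786212 F [-0.  -0.4 -0.1] q [ 4.240e-01 -6.200e-02  1.741e+00 -1.000e-03  1.464e+00  1.663e+00]
shift units now [ 7.14  0.1  -0.32]
turn for jaw 289 [0.03 0.04 0.1 ] shift after turn [ 7.14  0.09 -0.32]
turn for jaw 469 [-1.7997e+02 -1.6000e-01  6.0000e-02] shift after turn [ 7.14 -0.09  0.32]
(503, 296, 100) [272.02077004 186.87989031]
(503, 296, 0) [273.98895475 171.83091404]
(567, 144, 160) [439.90705555 190.41728388]
(567, 144, 0) [389.33534013 165.62571257]
```

View pics/wrist1.png

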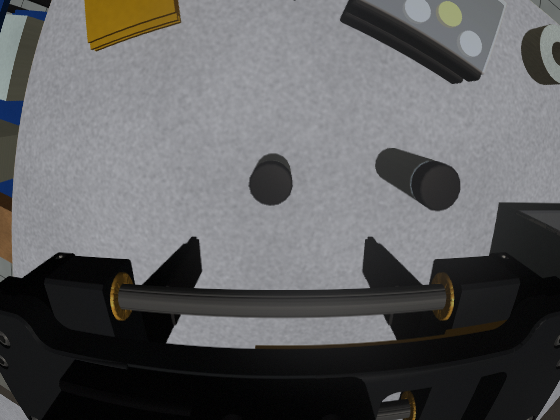

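Wrist view: short lid at (271,183) is between the fingers laterally and only about 4 px from the prediction. The tall flask is clear to the right, lid at (436,185). I'm descending.

Request:
{"op": "arm_command", "data": {"rows": [{"rx": 0,"ry": 0,"rz": 0,"dx": 0,"dy": 0.15,"dz": -0.32,"fingers": 1},{"rx": 0,"ry": 0,"rz": 0,"dx": 1,"dy": 0,"dz": 0,"fingers": 1},{"rx": 0,"ry": 0,"rz": 0,"dx": 1,"dy": 0,"dz": 0,"fingers": 1},{"rx": 0,"ry": 0,"rz": 0,"dx": 1,"dy": 0,"dz": 0,"fingers": 1},{"rx": 0,"ry": 0,"rz": 0,"dx": 0.5,"dy": 0,"dz": 0,"fingers": 1},{"rx": 0,"ry": 0,"rz": 0,"dx": 0,"dy": 0,"dz": 0,"fingers": 1},{"rx": 0,"ry": 0,"rz": 0,"dx": 0,"dy": 0,"dz": 0,"fingers": 1}]}}

```text
time: 3.28
tool_pos: [504.7, 296.0, 359.4]
ee_rot: [0.962, 1.348, -0.964]
ft_force: [0.6, 0.2, 0.8]
gripper_width: 95.2
```

```bash
python3 - <<'E'
from h import *
from rig import robot
plan((503,296,251),289)
for n in("wrist","top","scene"):
    r=robot.snapshot(n);cv2.imwrite(f"pics/{n}2.png",r["pixels"])
    if n=="wrist":
      for P in((503,296,100),(567,144,160)):
        q=R.from_rotvec(r["attitude"]).inv().apply(np.array(P)-r["position"]);th=np.arctan2(np.hypot(*q[:2]),q[2]);u=q[:2]/np.hypot(*q[:2])*th*r["fx"];print(P,u+[r["cx"],r["cy"]])
E
```

```text
t 3.2833 pos [504.7 296.  359.4] axes x [-0.001 -0.    -1.   ] y [ 0.946  0.324 -0.001] z [ 0.324 -0.946  0.   ] w 95.23626107022709 F [0.6 0.2 0.8] q [0.439 0.015 1.843 0.    1.285 1.679]
shift units now [ 3.61 -0.05 -0.02]
turn for jaw 289 [-0.08  0.    0.08] shift after turn [ 3.61 -0.05 -0.02]
turn for jaw 469 [ 1.7992e+02  1.2000e-01 -0.0000e+00] shift after turn [3.61 0.05 0.02]
(503, 296, 100) [280.2497292 220.5522276]
(567, 144, 160) [511.23745102 229.32234911]
```

View pics/wrist2.png

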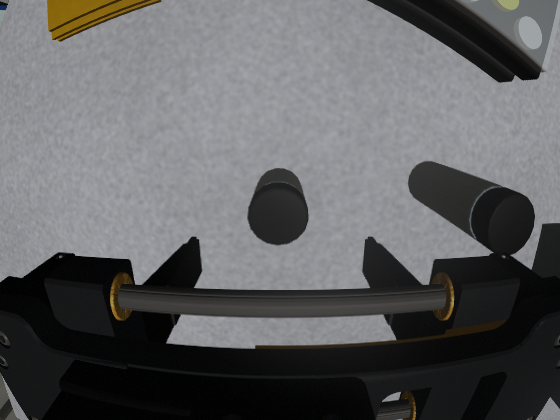

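View pics/scene2.png

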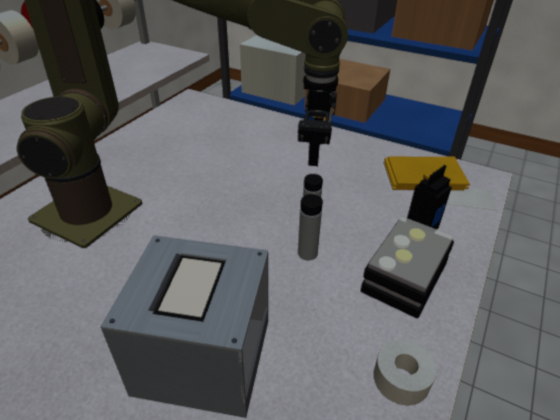

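Lid now at (279,213), still centred between the fingers. I'm going down the remaining 108 mm and then closing.

Request:
{"op": "arm_command", "data": {"rows": [{"rx": 0,"ry": 0,"rz": 0,"dx": 0.8,"dy": 0,"dz": 0,"fingers": 1},{"rx": 0,"ry": 0,"rz": 0,"dx": 0.8,"dy": 0,"dz": 0,"fingers": 1},{"rx": 0,"ry": 0,"rz": 0,"dx": 0.7,"dy": 0,"dz": 0,"fingers": 1},{"rx": 0,"ry": 0,"rz": 0,"dx": 0.6,"dy": 0,"dz": 0,"fingers": 1},{"rx": 0,"ry": 0,"rz": 0,"dx": 0.4,"dy": 0,"dz": 0,"fingers": 1},{"rx": 0,"ry": 0,"rz": 0,"dx": 0.2,"dy": 0,"dz": 0,"fingers": 1},{"rx": 0,"ry": 0,"rz": 0,"dx": 0,"dy": 0,"dz": 0,"fingers": 1},{"rx": 0,"ry": 0,"rz": 0,"dx": 0,"dy": 0,"dz": 0,"fingers": 1}]}}

```text
time: 4.1
tool_pos: [505.4, 296.9, 256.0]
ee_rot: [0.963, 1.347, -0.96]
ft_force: [-0.2, 0.4, 0.4]
gripper_width: 95.2
```

Request:
{"op": "arm_command", "data": {"rows": [{"rx": 0,"ry": 0,"rz": 0,"dx": 0,"dy": 0,"dz": 0,"fingers": -1},{"rx": 0,"ry": 0,"rz": 0,"dx": 0,"dy": 0,"dz": 0,"fingers": -1},{"rx": 0,"ry": 0,"rz": 0,"dx": 0,"dy": 0,"dz": 0,"fingers": -1},{"rx": 0,"ry": 0,"rz": 0,"dx": 0,"dy": 0,"dz": 0,"fingers": -1},{"rx": 0,"ry": 0,"rz": 0,"dx": 0,"dy": 0,"dz": 0,"fingers": -1},{"rx": 0,"ry": 0,"rz": 0,"dx": 0,"dy": 0,"dz": 0,"fingers": -1},{"rx": 0,"ry": 0,"rz": 0,"dx": 0,"dy": 0,"dz": 0,"fingers": -1},{"rx": 0,"ry": 0,"rz": 0,"dx": 0,"dy": 0,"dz": 0,"fingers": -1}], "squeeze": 25}}

```text
time: 4.77
tool_pos: [504.9, 296.8, 254.9]
ee_rot: [0.962, 1.348, -0.961]
ft_force: [0.4, 0.3, -2.0]
gripper_width: 48.1
```

```bash
python3 - <<'E'
from h import *
from rig import robot
plan((517,-196,470),289)
for n in("wrist",):
    r=robot.snapshot(n);cv2.imwrite(f"pics/{n}3.png",r["pixels"])
E
```

```text
t 4.7667 pos [504.9 296.8 254.9] axes x [-0.     0.001 -1.   ] y [0.946 0.325 0.   ] z [ 0.325 -0.946 -0.001] w 48.08842265213971 F [ 0.4  0.3 -2. ] q [4.400e-01 1.230e-01 1.917e+00 1.000e-03 1.101e+00 1.679e+00]
shift units now [-7.18 -4.96 15.66]
turn for jaw 289 [-0.03 -0.04 -0.01] shift after turn [-7.17 -4.97 15.66]
turn for jaw 469 [ 1.7997e+02 -2.0000e-02  6.0000e-02] shift after turn [ -7.17   4.97 -15.66]
```

View pics/wrist3.png

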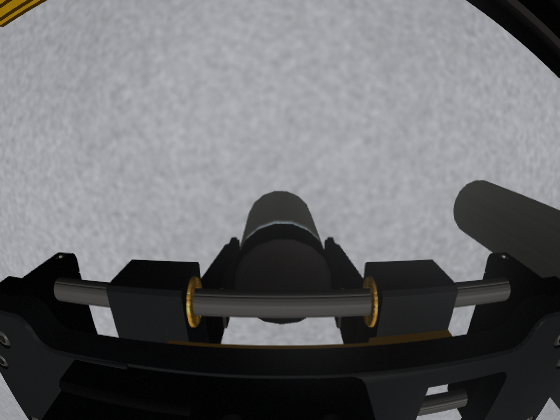

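Wrist view: the flask is held between the pads, 48.1 mm apart, with the lid at about (282,270). The tall flask is untouched at right. I'm lifting straight up.

Request:
{"op": "arm_command", "data": {"rows": [{"rx": 0,"ry": 0,"rz": 0,"dx": -0.5,"dy": 0,"dz": 0,"fingers": -1},{"rx": 0,"ry": 0,"rz": 0,"dx": -1,"dy": 0,"dz": 0,"fingers": -1},{"rx": 0,"ry": 0,"rz": 0,"dx": -1,"dy": 0,"dz": 0,"fingers": -1},{"rx": 0,"ry": 0,"rz": 0,"dx": -1,"dy": 0,"dz": 0,"fingers": -1},{"rx": 0,"ry": 0,"rz": 0,"dx": -1,"dy": 0,"dz": 0,"fingers": -1},{"rx": 0,"ry": 0,"rz": 0,"dx": -1,"dy": 0,"dz": 0,"fingers": -1},{"rx": 0,"ry": 0,"rz": 0,"dx": -1,"dy": 0,"dz": 0,"fingers": -1},{"rx": 0,"ry": 0,"rz": 0,"dx": -1,"dy": 0,"dz": 0,"fingers": -1}], "squeeze": 30}}

```text
time: 5.48
tool_pos: [504.6, 296.5, 480.1]
ee_rot: [0.96, 1.349, -0.963]
ft_force: [0.2, -0.1, -2.1]
gripper_width: 47.8
```

Request:
{"op": "arm_command", "data": {"rows": [{"rx": 0,"ry": 0,"rz": 0,"dx": -0.6,"dy": -0.15,"dz": 0.4,"fingers": -1},{"rx": 0,"ry": 0,"rz": 0,"dx": -0.5,"dy": -0.25,"dz": 0.8,"fingers": -1},{"rx": 0,"ry": 0,"rz": 0,"dx": 0,"dy": -0.3,"dz": 1,"fingers": -1},{"rx": 0,"ry": 0,"rz": 0,"dx": 0,"dy": -0.3,"dz": 1,"fingers": -1},{"rx": 0,"ry": 0,"rz": 0,"dx": 0,"dy": -0.3,"dz": 1,"fingers": -1},{"rx": 0,"ry": 0,"rz": 0,"dx": 0,"dy": -0.3,"dz": 1,"fingers": -1},{"rx": 0,"ry": 0,"rz": 0,"dx": 0,"dy": -0.3,"dz": 1,"fingers": -1},{"rx": 0,"ry": 0,"rz": 0,"dx": 0,"dy": -0.3,"dz": 1,"fingers": -1}]}}

```text
time: 6.15
tool_pos: [512.4, 69.5, 511.8]
ee_rot: [0.961, 1.349, -0.963]
ft_force: [0.3, -0.1, -2.3]
gripper_width: 48.0
```

Request:
{"op": "arm_command", "data": {"rows": [{"rx": 0,"ry": 0,"rz": 0,"dx": 0,"dy": -0.35,"dz": 1,"fingers": -1},{"rx": 0,"ry": 0,"rz": 0,"dx": 0,"dy": -0.35,"dz": 1,"fingers": -1},{"rx": 0,"ry": 0,"rz": 0,"dx": 0,"dy": -0.35,"dz": 1,"fingers": -1},{"rx": 0,"ry": 0,"rz": 0,"dx": 0,"dy": -0.35,"dz": 1,"fingers": -1},{"rx": 0,"ry": 0,"rz": 0,"dx": 0,"dy": -0.35,"dz": 1,"fingers": -1},{"rx": 0,"ry": 0,"rz": 0,"dx": 0,"dy": -0.35,"dz": 1,"fingers": -1},{"rx": 0,"ry": 0,"rz": 0,"dx": 0,"dy": -0.35,"dz": 1,"fingers": -1},{"rx": 0,"ry": 0,"rz": 0,"dx": 0,"dy": -0.2,"dz": 0.7,"fingers": -1}]}}

```text
time: 6.82
tool_pos: [512.2, -175.8, 511.6]
ee_rot: [0.962, 1.349, -0.965]
ft_force: [0.6, -0.4, -2.5]
gripper_width: 48.2
```

```bash
python3 - <<'E'
from h import *
plan((517,-196,500),289)
E
```

```text
t 6.8167 pos [ 512.2 -175.8  511.6] axes x [-0.002 -0.    -1.   ] y [ 0.946  0.324 -0.002] z [ 0.324 -0.946 -0.   ] w 48.197602434416936 F [ 0.6 -0.4 -2.5] q [-4.300e-01 -1.620e-01  1.755e+00 -1.000e-03  1.550e+00  8.120e-01]
shift units now [ 0.39 -0.06  0.69]
turn for jaw 289 [-0.12 -0.02  0.11] shift after turn [ 0.39 -0.07  0.69]
turn for jaw 469 [1.7988e+02 1.8000e-01 3.0000e-02] shift after turn [ 0.39  0.07 -0.69]
```

Request:
{"op": "arm_command", "data": {"rows": [{"rx": 0,"ry": 0,"rz": 0,"dx": 0,"dy": 0,"dz": 0.5,"fingers": -1},{"rx": 0,"ry": 0,"rz": 0,"dx": 0,"dy": 0,"dz": 0,"fingers": -1},{"rx": 0,"ry": 0,"rz": 0,"dx": 0,"dy": 0,"dz": 0,"fingers": -1},{"rx": 0,"ry": 0,"rz": 0,"dx": 0,"dy": 0,"dz": 0,"fingers": -1}]}}

```text
time: 7.15
tool_pos: [517.8, -186.8, 512.3]
ee_rot: [0.962, 1.35, -0.961]
ft_force: [-0.1, 0.0, -2.7]
gripper_width: 48.1
```

```bash
python3 - <<'E'
from h import *
from rig import robot
plan((517,-196,455),289)
p=robot.read_state()["tool_pos"]
for n in("scene","wrist","top"):
    r=robot.snapshot(n);cv2.imwrite(f"pics/{n}4.png",r["pixels"])
    if n=="scene": print("foot pred",proj(r,p-[0,0,255]),"slot",proj(r,(517,-196,200)),"foot fwd",onz(r,proj(r,p-[0,0,255]),200))
    if n=="wrist":
      for P in((517,-196,200),(506,-267,198.5),(469,-155,198.5),(505,-260,198.5),(567,-238.6,198.5),(531,-134,198.5)):
        q=R.from_rotvec(r["attitude"]).inv().apply(np.array(P)-r["position"]);th=np.arctan2(np.hypot(*q[:2]),q[2]);u=q[:2]/np.hypot(*q[:2])*th*r["fx"];print(P,(u+[r["cx"],r["cy"]]).round())
E
```

```text
t 7.15 pos [ 517.8 -186.8  512.3] axes x [-0.001  0.001 -1.   ] y [ 0.945  0.326 -0.   ] z [ 0.326 -0.945 -0.001] w 48.107052676347166 F [-0.1  0.  -2.7] q [-4.440e-01 -1.420e-01  1.736e+00  1.000e-03  1.549e+00  7.950e-01]
shift units now [ 1.91 -0.12  0.28]
turn for jaw 289 [ 0.03 -0.07  0.03] shift after turn [ 1.91 -0.13  0.28]
turn for jaw 469 [-1.7997e+02 -4.0000e-02 -1.1000e-01] shift after turn [ 1.91  0.13 -0.28]
foot pred [191.61278199 256.01231164] slot [191.72484558 284.93509257] foot fwd [ 477.2482447  -144.21694845  200.        ]
(517, -196, 200) [291. 206.]
(506, -267, 198.5) [355. 238.]
(469, -155, 198.5) [234. 237.]
(505, -260, 198.5) [348. 237.]
(567, -238.6, 198.5) [352. 171.]
(531, -134, 198.5) [232. 170.]
```

View pics/scene4.png

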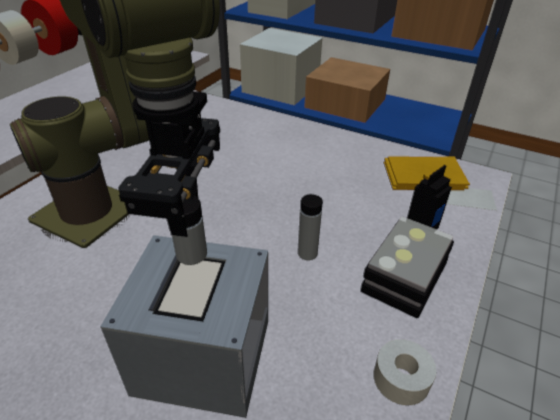

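View pics/wrist4.png

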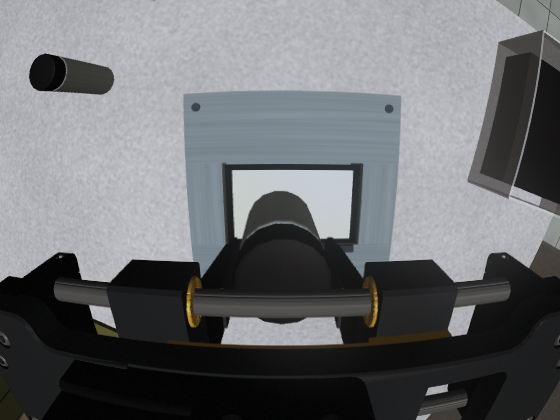

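The wrist view shows the white flap's corners at (233,170), (353,170) and (234,238), which matches my measured slot to 1–2 px. In the scene view the foot is over the slot, near (190,256). I'll trim sideways and go down near the flap.

Request:
{"op": "arm_command", "data": {"rows": [{"rx": 0,"ry": 0,"rz": 0,"dx": 0,"dy": -0.14,"dz": 0.3,"fingers": -1},{"rx": 0,"ry": 0,"rz": 0,"dx": 0.6,"dy": 0,"dz": 0,"fingers": -1},{"rx": 0,"ry": 0,"rz": 0,"dx": 0.6,"dy": 0,"dz": 0,"fingers": -1},{"rx": 0,"ry": 0,"rz": 0,"dx": 0.4,"dy": 0,"dz": 0,"fingers": -1},{"rx": 0,"ry": 0,"rz": 0,"dx": 0,"dy": 0,"dz": 0,"fingers": -1},{"rx": 0,"ry": 0,"rz": 0,"dx": 0,"dy": 0,"dz": 0,"fingers": -1}]}}

```text
time: 7.8
tool_pos: [516.5, -197.4, 464.0]
ee_rot: [0.962, 1.35, -0.962]
ft_force: [-0.2, 0.1, -2.3]
gripper_width: 48.1
```

```bash
python3 - <<'E'
from h import *
from rig import robot
plan((516.5,-196,380),289)
r=robot.snapshot("scene");cv2.imwrite(f"pics/scene5.png",cv2.resize(r["pixels"][140:340,80:300],None,fx=2.7,fy=2.7,interpolation=cv2.INTER_CUBIC))
E
```

```text
t 7.8 pos [ 516.5 -197.4  464. ] axes x [-0.002  0.001 -1.   ] y [ 0.946  0.325 -0.001] z [ 0.325 -0.946 -0.001] w 48.094832673817194 F [-0.2  0.1 -2.3] q [-0.462 -0.122  1.797 -0.     1.468  0.777]
shift units now [ 2.8   0.02 -0.04]
turn for jaw 289 [-0.01 -0.07  0.07] shift after turn [ 2.8   0.02 -0.04]
turn for jaw 469 [1.7999e+02 1.2000e-01 1.1000e-01] shift after turn [ 2.8  -0.02  0.04]
```

View pics/scene5.png

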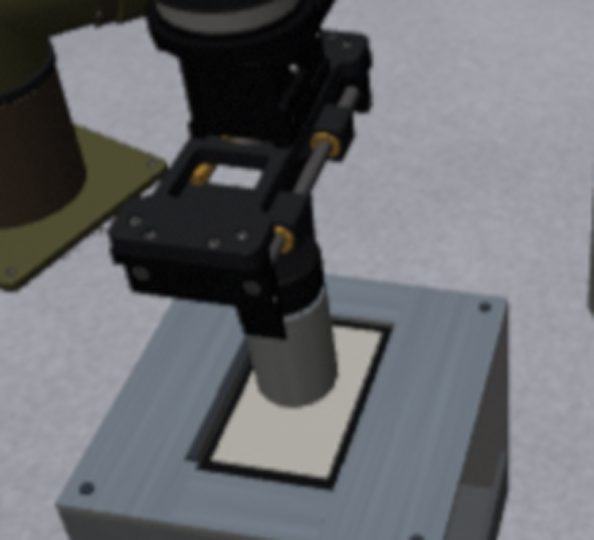

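The foot is just above the flap and centred in the opening. I'm pushing down, first 30 mm and then further.

Request:
{"op": "arm_command", "data": {"rows": [{"rx": 0,"ry": 0,"rz": 0,"dx": 0.2,"dy": 0,"dz": 0,"fingers": -1},{"rx": 0,"ry": 0,"rz": 0,"dx": 0.2,"dy": 0,"dz": 0,"fingers": -1},{"rx": 0,"ry": 0,"rz": 0,"dx": 0.2,"dy": 0,"dz": 0,"fingers": -1},{"rx": 0,"ry": 0,"rz": 0,"dx": 0.2,"dy": 0,"dz": 0,"fingers": -1},{"rx": 0,"ry": 0,"rz": 0,"dx": 0.2,"dy": 0,"dz": 0,"fingers": -1},{"rx": 0,"ry": 0,"rz": 0,"dx": 0.2,"dy": 0,"dz": 0,"fingers": -1},{"rx": 0,"ry": 0,"rz": 0,"dx": 0,"dy": 0,"dz": 0,"fingers": -1}]}}

```text
time: 8.43
tool_pos: [516.6, -197.2, 427.1]
ee_rot: [0.963, 1.349, -0.961]
ft_force: [2.8, 2.1, -2.0]
gripper_width: 47.8
```

Request:
{"op": "arm_command", "data": {"rows": [{"rx": 0,"ry": 0,"rz": 0,"dx": 0.25,"dy": 0,"dz": 0,"fingers": -1},{"rx": 0,"ry": 0,"rz": 0,"dx": 0.25,"dy": 0,"dz": 0,"fingers": -1},{"rx": 0,"ry": 0,"rz": 0,"dx": 0.25,"dy": 0,"dz": 0,"fingers": -1},{"rx": 0,"ry": 0,"rz": 0,"dx": 0.25,"dy": 0,"dz": 0,"fingers": -1},{"rx": 0,"ry": 0,"rz": 0,"dx": 0.25,"dy": 0,"dz": 0,"fingers": -1},{"rx": 0,"ry": 0,"rz": 0,"dx": 0.25,"dy": 0,"dz": 0,"fingers": -1},{"rx": 0,"ry": 0,"rz": 0,"dx": 0.15,"dy": 0,"dz": 0,"fingers": -1},{"rx": 0,"ry": 0,"rz": 0,"dx": 0,"dy": 0,"dz": 0,"fingers": -1}]}}

```text
time: 9.1
tool_pos: [516.1, -197.3, 377.0]
ee_rot: [0.962, 1.351, -0.963]
ft_force: [1.9, 1.4, -3.5]
gripper_width: 47.7
```

```bash
python3 - <<'E'
from h import *
from rig import robot
plan((516.5,-196,380),289)
r=robot.snapshot("scene");cv2.imwrite(f"pics/scene6.png",cv2.resize(r["pixels"][140:340,80:300],None,fx=2.7,fy=2.7,interpolation=cv2.INTER_CUBIC))
E
```

```text
t 9.1 pos [ 516.1 -197.3  377. ] axes x [-0.003  0.001 -1.   ] y [ 0.946  0.325 -0.002] z [ 0.325 -0.946 -0.002] w 47.68130584541372 F [ 1.9  1.4 -3.5] q [-0.462 -0.072  1.897 -0.     1.32   0.777]
shift units now [-0.1   0.03 -0.04]
turn for jaw 289 [-0.02 -0.13  0.14] shift after turn [-0.1   0.03 -0.04]
turn for jaw 469 [179.98   0.22   0.21] shift after turn [-0.1  -0.03  0.04]
```

View pics/scene6.png

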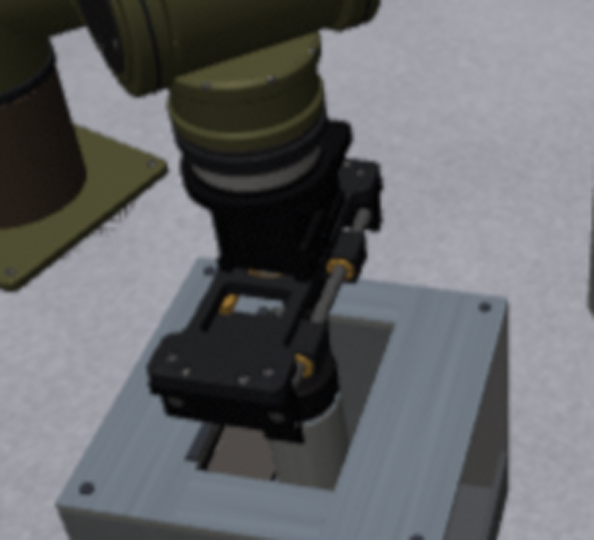

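The flap is swung down, hinge on the robot's side. The foot is about 78 mm below the top face, and the flask is upright and still gripped. I'm releasing with a partial opening so the fingers stay clear of the slot's ends, then withdrawing.

Request:
{"op": "arm_command", "data": {"rows": [{"rx": 0,"ry": 0,"rz": 0,"dx": 0,"dy": 0,"dz": 0,"fingers": 0.5},{"rx": 0,"ry": 0,"rz": 0,"dx": 0,"dy": 0,"dz": 0,"fingers": 0.5},{"rx": 0,"ry": 0,"rz": 0,"dx": 0,"dy": 0,"dz": 0,"fingers": 0.5},{"rx": 0,"ry": 0,"rz": 0,"dx": 0,"dy": 0,"dz": 0,"fingers": 0.5},{"rx": 0,"ry": 0,"rz": 0,"dx": 0,"dy": 0,"dz": 0,"fingers": 0.5},{"rx": 0,"ry": 0,"rz": 0,"dx": -0.6,"dy": 0,"dz": 0,"fingers": 0.5},{"rx": 0,"ry": 0,"rz": 0,"dx": -1,"dy": 0,"dz": 0,"fingers": 0.5},{"rx": 0,"ry": 0,"rz": 0,"dx": -1,"dy": 0,"dz": 0,"fingers": 0.5}]}}

```text
time: 9.82
tool_pos: [516.2, -197.3, 456.6]
ee_rot: [0.962, 1.352, -0.963]
ft_force: [0.4, -1.0, 0.7]
gripper_width: 71.1
```

Request:
{"op": "arm_command", "data": {"rows": [{"rx": 0,"ry": 0,"rz": 0,"dx": -1,"dy": 0,"dz": 0,"fingers": 0.5},{"rx": 0,"ry": 0,"rz": 0,"dx": -1,"dy": 0,"dz": 0,"fingers": 0.5},{"rx": 0,"ry": 0,"rz": 0,"dx": -1,"dy": 0,"dz": 0,"fingers": 0.5},{"rx": 0,"ry": 0,"rz": 0,"dx": -0.5,"dy": 0,"dz": 0,"fingers": 0.5},{"rx": 0,"ry": 0,"rz": 0,"dx": 0,"dy": 0,"dz": 0,"fingers": 0.5},{"rx": 0,"ry": 0,"rz": 0,"dx": 0,"dy": 0,"dz": 0,"fingers": 0.5}]}}

```text
time: 10.32
tool_pos: [516.5, -197.4, 562.1]
ee_rot: [0.962, 1.347, -0.962]
ft_force: [-0.5, -1.0, -1.2]
gripper_width: 71.0
```

```bash
python3 - <<'E'
from h import *
from rig import robot
plan((516.5,-196,500),289)
for n in("scene","wrist"):
    r=robot.snapshot(n);cv2.imwrite(f"pics/{n}7.png",r["pixels"])
E
```

```text
t 10.3167 pos [ 516.5 -197.4  562.1] axes x [ 0. -0. -1.] y [0.946 0.325 0.   ] z [ 0.325 -0.946  0.   ] w 71.01698915084184 F [-0.5 -1.  -1.2] q [-0.462 -0.142  1.655 -0.     1.628  0.777]
shift units now [ 2.07  0.01 -0.05]
turn for jaw 289 [-0.02  0.02 -0.01] shift after turn [ 2.07  0.01 -0.04]
turn for jaw 469 [ 1.7998e+02 -2.0000e-02 -3.0000e-02] shift after turn [ 2.07 -0.01  0.04]
```

View pics/scene7.png

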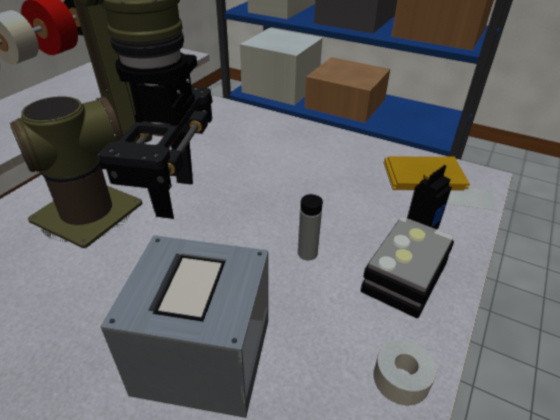

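View pics/wrist7.png

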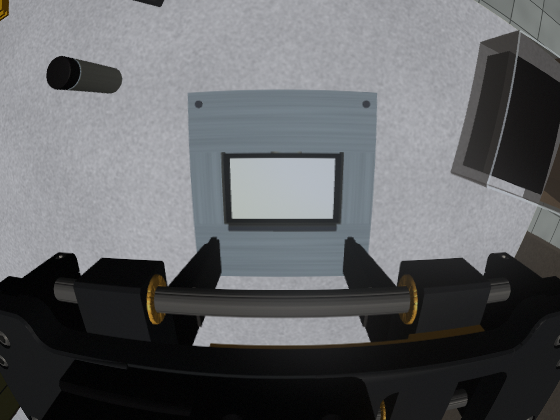

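The flap at (190,287) looks flat and shut, the fingers are empty and the tall flask stands at (311,230). I'll compare both against the first pictures and then hand in.

```bash
python3 - <<'E'
from h import *
from rig import robot
d=pickle.load(open("s0.pkl","rb"))["scene"]["pixels"];r=robot.snapshot("scene")["pixels"]
a=cv2.absdiff(d,r).mean(2)
print("flap diff",a[245:330,145:235].mean(),"tall diff",a[192:262,297:325].mean())
m=lambda i:cv2.boundingRect(((cv2.cvtColor(i,cv2.COLOR_BGR2GRAY)>125)[245:330,145:235]).astype(np.uint8));print(m(d),m(r))
print(robot.close_job())
E
```

```text
flap diff 11.588453159041395 tall diff 10.946428571428571
(0, 0, 90, 71) (0, 0, 90, 71)
the job is handed in; nothing more can be done
None
```

The short steel flask is in the returns box and the job is handed in, at about 10.4 s of the 48 s allowed.

- **Moves:** I found both flasks and the slot from the top and scene cameras. The short flask was gripped near its top, lifted, and centred over the slot. Its foot pushed the flap down to about 78 mm below the top face while still gripped. I then released it with the jaws at 71 mm and withdrew straight up.
- **Force and grip:** Wrist force readings stayed under about 5 N. The jaws read 48 mm while carrying and opened to 71 mm at release.
- **Last views:** Both the scene and wrist pictures show the fingers empty and clear, the flap level and shut, no flask on the box or counter, and the tall flask standing where it was.
- **Not confirmed:** The flask can't be seen inside the closed box, so its drop is inferred from those views. The final picture comparison didn't settle anything. The flap and tall-flask areas both differed from the first picture by about 11 grey levels, possibly a lighting change. The flap's outline check hit the edges of its crop, so it showed nothing. "Shut" and "not moved" therefore rest on looking at the pictures.
- **Disagreement:** The wrist camera placed the lids about 4–7 px (about 4–5 mm) from where the top camera did. I split the difference, and the grip was good.

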